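# Load an empty spool into the bench line winder

### The arm

A 6-joint arm with a two-finger parallel gripper is mounted at the origin on the work surface. World frame = base frame: x ahead of the robot, y to its left, z up, the work surface at z = 0. Lengths are in m, angles in rad, forces in N, time in s.
With the tool pointing down it reaches from about 0.275 to 0.825 m from the base axis. Payload 4.9 kg.
Tool frame: the origin (TCP) lies midway between the tips of the shut fingers; the grasp point (between the pads) lies 19 mm behind it (bot.grip_depth is the distance from the TCP to the grasp point, in m); z points along the fingers, y is the line along which they close (so a half turn about z gives the same grasp; the last joint's range is limited). The gripper opens to 85 mm and grips with 20 to 120 N. Pads are 22 mm wide; open, the fingers measure 114 mm over their backs; the gripper's body (76 mm by 85 mm) begins 54 mm behind the grasp point. The pads swing forward as they close: fully open they stand 13 mm farther back than shut.
Start: joints at [0.986, 0.326, -0.193, 1.052, 0, 1.437], TCP at [0.24, 0.495, 0.231] pointing down, gripper open.
Joint ranges: [-2.65, 2.65], [-0.97, 1.79], [-1.3, 1.35], [-1.93, 2.1], [-1.47, 1.37], [-3.14, 3.14]. Speed limits (rad/s): [2.57, 2.57, 3.14, 3.14, 3.14, 3.14].

### API

Orientations are given as a unit quaternion [w, x, y, z].
In Python, from cell import bot gives the robot as it stands. Calls block until the motion is done:
- bot.move_pose(position, orientation): joint-space move of the TCP to a pose.
- bot.move_linear(position, speed=0.15, rotation=None, until_force=None): straight line of the TCP; rotation=None keeps the orientation; speed is the mean speed in m/s. With until_force (N) it stops when the force on the tool has changed by that much, and returns True; else False.
- bot.goto_joints(angles): joint-space move.
- bot.set_gripper(opening, grasp_force=None): opening from 0.0 (shut) to 1.0 (fully open); grasp_force is the grip in N (None keeps the last); returns when the fingers have stopped.
- bot.wait(seconds).
- bot.solve_ik(position, orientation): joint angles nearest the present ones, or None.
- bot.camera(name): name is "scene" or "top"; returns the picture (420x560x3 uint8, red, green, blue); there is no depth.
- bot.calibration(name): a dict with "mtx" (3x3 intrinsics, pixels), "extrinsics" (4x4, takes a point from world to camera coordinates). Camera axes: x right, y down, z forward; pixel columns grow to the right and rows downward; lengths in m; the calibration is good to about 2 mm. A picture is of the moment at which its call begins. calibration takes no time and is no camera call.
A pose or a line that the arm cannot do raises bot.PlanningError and nothing moves.
- bot.close_job(): hands the job in; it is judged then, once.
Trained networks look in the newest picture that a camera, given by its name, has taken for a name from the list of things; names that differ only in an ending like _2 or _b are one class to them, and where a whole thing is asked for, a point or a joint stands for the part that bears it (a point fixed in the world has none). Each returns a list of dicts, best first, with "confidence" (0 to 1); they miss things now and then, are a little off and sometimes report something else, mostly with a low value. They report only what shows in the picture. A call takes as long as a camera call.
- bot.search_frame(camera, thing): "bbox" ([left, top, width, height] in pixels, round what is visible of it).
Readings, each from a call of its own:
- bot.read_clock(): time.
- bot.read_joint_positions(): joint angles.
- bot.read_joint_vel(): joint speeds.
- bot.read_joint_efforts(): joint torques, N m.
- bot.read_position(): TCP position.
- bot.read_tool_rot(): TCP orientation.
- bot.read_ft_force(): force on the tool from outside, world axes, zero at the start.
- bot.read_moment(): the same for the moment, N m.
- bot.read_gripper_width(): opening from 0.0 (shut) to 1.0 (fully open).
- bot.read_finger_force(): force on a finger pad.
Only numpy, scipy, OpenCV 4.12 (cv2) and the standard library are available. Lean on these libraries where they do the work, as an engineer would, in place of code of your own. Each camera call takes 0.05 s, during which the arm holds its last target. There are 200 camera calls.

### The job

Get the blue line winder on the bench ready to wind: pull its front door all the way down by the bar until it lies level, set the empty orange spool all the way down over the spindle on the door and let go, then push the door back up until it is fully shut with the spool inside. Leave the green-lidded jar where it stands.

Things in the scene. Friction and masses are not known exactly. Their poses are not given: they have to be found in the camera images.
- winder: Blue steel line winder fixed on the bench, 190 deep x 200 wide x 215 high, clear roof window. Origin on the bench top under the middle of the door's hinge line, which runs along its y axis 60 mm above the bench. Its x points into the machine (which fills x = 8 to 198 mm), z up. The door opens toward its -x, which points to the robot's left (world +y) within about 17 degrees.
- door (a joint): Angle of the grey bottom-hinged door, rad: 0 = shut (upright, at its stop), 1.571 = down, level (stop). Starts at 0 to 0.25. Stiff hinge: stays where it is left, also with the spool on; takes about 1 to 6 N at the bar. Panel 200 wide, 12 thick, hinge axis in its mid-plane, free edge 150 mm from the axis. When down its upper (inner) face is 66 mm above the bench.
- door_bar (a point): Middle of the steel pull bar: round, 12 mm thick, 120 long, parallel to the hinge and 195 mm from its axis, in the door's plane 45 mm beyond the free edge, on two end legs (108 mm clear between). Height 255 mm with the door shut, 60 mm when down. Can be pinched from above at any angle; it turns between the pads as the door swings. Axes: x along the spindle, y along the bar, z from hinge to bar.
- spindle_foot (a point): Foot of the steel spindle on the door's inner face, mid-width, 80 mm from the hinge axis toward the bar. Spindle 16 mm thick, 62 long, the last 12 tapering to 6 mm; it points along this point's x axis: straight up when the door is down, into the machine when shut. Shut, the chamber's back wall is 64 mm from the door's inner face, so the spool cannot come off.
- spool: Empty orange plastic spool standing upright on the bench: two flanges 64 mm in diameter and 8 mm thick, 48 mm tall overall, core 34 mm, through bore 24 mm, 0.08 to 0.17 kg. Origin at the centre of its underside, z along its axis; either end may go down. Grip it across the top flange (centre 44 mm above its origin).
- spool_mid (a point): Centre of the spool, on its axis 24 mm above its underside.
- spindle_seat (a point): Point on the spindle's axis 24 mm from its foot: where the spool's centre lies when the spool is all the way down. Axes as at spindle_foot.
- jar: Small glass jar with a green lid, 58 mm in diameter, 72 mm tall, standing on the bench near the spool; they may have changed places. Origin at the centre of its underside. Not to be disturbed.

How it is judged:
By the outcome, as a careful person would: the job done as asked, in the order asked, and still so for the second after the job is handed in, with the robot touching nothing.
It also fails if it takes over 72 s, if anything falls off the work surface, if the arm or the gripper's body presses on something with over 40 N, if the wrist force passes 120 N, or if a joint passes its speed limit or range.

## Working session

There is one attempt and no reset: what is moved stays moved. The work goes in short steps, each a Python script; the robot and the scene stay as the last script left them, time stands still between calls to the robot, and variables do not carry over. Pictures are saved under pics/ and viewed, at most 10 in all, crops included, and the job is handed in when it is done.

```bash
mkdir -p pics; ls; python3 - <<'E'
from cell import bot
import cv2, numpy as np
for c in ("scene","top"):
    im=bot.camera(c); cv2.imwrite(f"pics/{c}0.png",im[:,:,::-1])
    k=bot.calibration(c); print(c,k["mtx"].round(1).tolist(),k["extrinsics"].round(4).tolist())
    for t in ("winder","door","door_bar","spindle_foot","spool","jar"):
        print(t,[(np.round(d["bbox"],1).tolist(),round(d["confidence"],2)) for d in bot.search_frame(c,t)][:3])
print(bot.read_clock())
E
```

```text
pics
scene [[486.4, 0.0, 280.7], [0.0, 486.4, 201.4], [0.0, 0.0, 1.0]] [[-0.4482, 0.8939, -0.0076, 0.1495], [0.7796, 0.3867, -0.4926, -0.3652], [-0.4374, -0.2267, -0.8702, 1.465], [0.0, 0.0, 0.0, 1.0]]
winder []
door [([183.2, 151.5, 48.6, 92.8], 0.67)]
door_bar [([180.4, 148.6, 54.7, 95.7], 0.77)]
spindle_foot [([179.4, 150.2, 56.1, 93.6], 0.33)]
spool [([334.1, 274.8, 30.4, 31.9], 0.91)]
jar [([374.8, 233.9, 26.6, 31.4], 0.65)]
top [[483.3, 0.0, 267.5], [0.0, 483.3, 215.1], [0.0, 0.0, 1.0]] [[0.0207, -0.9995, 0.0252, 0.088], [-0.9956, -0.023, -0.0912, 0.5273], [0.0918, -0.0232, -0.9955, 1.1191], [0.0, 0.0, 0.0, 1.0]]
winder [([339.4, 136.1, 118.2, 112.1], 0.56)]
door [([341.6, 138.1, 16.5, 101.7], 0.77)]
door_bar []
spindle_foot [([337.3, 138.0, 26.3, 97.2], 0.93)]
spool [([166.9, 173.1, 28.1, 28.2], 0.77)]
jar [([144.6, 229.9, 28.1, 23.7], 0.9)]
0.7
```

```bash
python3 - <<'E'
import cv2
a=cv2.imread("pics/scene0.png");b=cv2.imread("pics/top0.png")
cv2.imwrite("pics/s_a.png",cv2.resize(a[120:330,140:420],(800,600),interpolation=cv2.INTER_CUBIC))
cv2.imwrite("pics/t_a.png",cv2.resize(b[110:270,300:480],(675,600),interpolation=cv2.INTER_CUBIC))
E
```

```text
(no output)
```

View pics/top0.png

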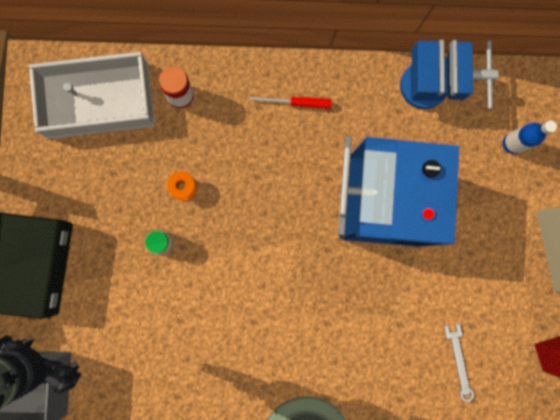

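View pics/s_a.png

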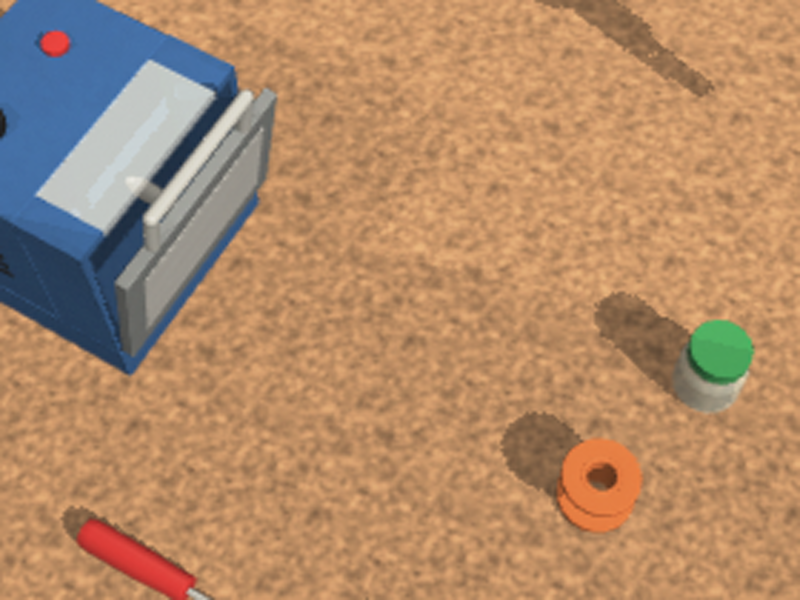

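View pics/t_a.png

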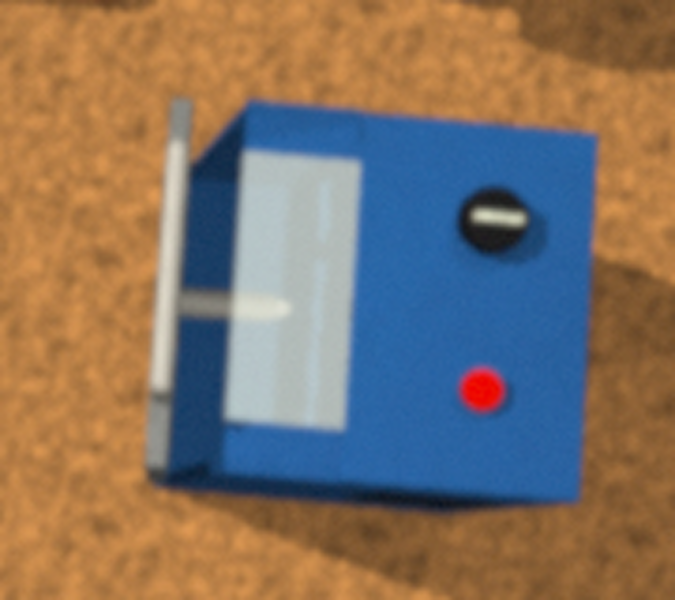

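The top view shows the door at columns 341–358, the spool at about (181,186) and the jar at (158,243). The scene crop shows the door slightly open, with the bar running from (193,153) to (227,196) in full-picture pixels. Next I'll fit the poses by least squares.

```bash
cat > h.py <<'E'
from cell import bot
import cv2, numpy as np
from scipy.optimize import least_squares
from scipy.spatial.transform import Rotation as R
def proj(c,P):
    k=bot.calibration(c); e=k["extrinsics"]; P=np.atleast_2d(P)
    q=(P@e[:3,:3].T+e[:3,3])@k["mtx"].T
    return q[:,:2]/q[:,2:]
def W(p,P):  # winder->world ; p=px,py,yaw
    c,s=np.cos(p[2]),np.sin(p[2]); P=np.atleast_2d(P)
    return P@np.array([[c,-s,0],[s,c,0],[0,0,1]]).T+[p[0],p[1],0]
def D(th,xd,y,r): return [-r*np.sin(th)+xd*np.cos(th), y, .06+r*np.cos(th)+xd*np.sin(th)]
def maskbox(im,lo,hi,roi):
    m=cv2.inRange(cv2.cvtColor(im,cv2.COLOR_RGB2HSV),lo,hi); x,y,w,h=roi
    z=np.zeros_like(m); z[y:y+h,x:x+w]=m[y:y+h,x:x+w]
    n,l,s,c=cv2.connectedComponentsWithStats(z); i=1+np.argmax(s[1:,4]); return s[i]
def cyl(x,y,z0,z1,r):
    a=np.linspace(0,2*np.pi,60); return np.array([[x+r*np.cos(t),y+r*np.sin(t),z] for z in(z0,z1) for t in a])
def fitcyl(boxes,z0,z1,r,x0):
    def f(q):
        o=[]
        for c,b in boxes.items():
            u=proj(c,cyl(q[0],q[1],z0,z1,r)); o+=list(u.min(0)-[b[0]-.0,b[1]])+list(u.max(0)-[b[0]+b[2],b[1]+b[3]])
        return np.array(o)+.5*np.tile([1,1,1,1],len(boxes))
    s=least_squares(f,x0); return s.x,s.fun
def quat(yaw_close):  # tool down, closing axis y at angle yaw_close in world
    z=np.array([0,0,-1.]); y=np.array([np.cos(yaw_close),np.sin(yaw_close),0]); x=np.cross(y,z)
    q=R.from_matrix(np.c_[x,y,z]).as_quat(); return q[[3,0,1,2]]
E
python3 - <<'E'
from h import *
S=lambda u,v:(140+u*280/800-.3,120+v*.35-.3)
T=lambda u,v:(300+u/3.75-.3,110+v/3.75-.3)
obs=[]
def model(p):
    th=p[3]
    return [("top",[.008,.1,.215],T(248,101)),("top",[.198,.1,.215],T(597,133)),("top",[.198,-.1,.215],T(580,502)),
    ("scene",[.008,-.1,.215],S(237,68)),("scene",[.008,.1,.215],S(84,258)),("scene",[.008,.1,0],S(130,373)),
    ("scene",D(th,-.006,-.1,.15),S(275,95)),("scene",D(th,-.006,.1,.15),S(120,285)),
    ("scene",D(th,0,-.06,.195),S(248,96)),("scene",D(th,0,.06,.195),S(152,217)),
    ("top",D(th,0,.06,.195),T(180,140)),("top",D(th,0,-.06,.195),T(158,390)),
    ("scene",D(th,.067,0,.08),S(130,183)),("top",D(th,.067,0,.08),T(290,307))]
f=lambda p:np.concatenate([proj(c,W(p,P))[0]-o for c,P,o in model(p)])
s=least_squares(f,[.55,-.1,-1.57,.15],loss="soft_l1")
print(s.x.round(4)); print(f(s.x).reshape(-1,2).round(1).tolist())
a=bot.camera("scene");b=bot.camera("top")
bx={"scene":maskbox(a,(5,150,100),(18,255,255),(315,255,70,70)),"top":maskbox(b,(5,170,150),(18,255,255),(150,160,60,50))}
print(bx); print("spool",fitcyl(bx,0,.048,.032,[.5,.3]))
g={"scene":maskbox(a,(50,100,60),(80,255,255),(360,220,60,60)),"top":maskbox(b,(50,100,60),(80,255,255),(130,215,60,60))}
print(g); print("jar",fitcyl(g,.06,.072,.029,[.4,.35]))
print("bar",W(s.x,D(s.x[3],0,0,.195)),"spindle foot down",W(s.x,D(np.pi/2,.006,0,.08)))
np.save("win.npy",s.x)
E
```

```text
[ 0.5726 -0.0744 -1.6444  0.1712]
[[-0.0, -0.9], [0.6, -0.1], [-0.6, 0.6], [-0.4, -1.0], [-1.4, 0.1], [0.9, 1.7], [1.3, -1.0], [2.1, 1.2], [-0.8, -0.1], [-0.6, -0.2], [-0.4, 2.0], [0.5, -2.7], [-0.4, -1.8], [-1.0, 0.0]]
{'scene': array([335, 273,  30,  34, 771], dtype=int32), 'top': array([166, 170,  30,  32, 689], dtype=int32)}
spool (array([0.59070595, 0.30566227]), array([ 0.04531693, -0.12504981,  0.43883335, -0.37793915, -0.01471309,
        0.71582942,  0.28379836, -1.38344842]))
{'scene': array([381, 232,  23,  22, 383], dtype=int32), 'top': array([146, 231,  22,  22, 396], dtype=int32)}
jar (array([0.45650278, 0.35003522]), array([-1.91598283, -2.09910022,  1.25719493,  0.84229795, -2.99172615,
       -2.36676828,  2.01336148,  1.62288784]))
bar [[ 0.57500701 -0.04125448  0.25215094]] spindle foot down [[0.57844544 0.00540731 0.066     ]]
```

Residuals are 1–2 px, so the positions are good to a few mm. The bar is at (0.575, -0.041, 0.252) with the door at 0.17 rad, and the spool is at (0.591, 0.306). Both fit the heights and reach given. Next I pull the door down.

```bash
cat >> h.py <<'E'
def best(pos,yaw):
    j=bot.read_joint_positions(); o=[]
    for k in(0,np.pi):
        s=bot.solve_ik(pos,quat(yaw+k))
        if s is not None: o.append((np.abs(np.array(s)-j).max(),k))
    print("ik",o); return quat(yaw+min(o)[1])
E
python3 - <<'E'
from h import *
p=np.load("win.npy"); th0=p[3]; gd=bot.grip_depth
P=lambda th:W(p,D(th,0,0,.195))[0]-[0,0,gd]
b=P(th0); q=best(b+[0,0,.08],p[2])
bot.set_gripper(.5,40)
bot.move_pose(b+[0,.12,.09],q); bot.move_linear(b+[0,0,.05],.2,rotation=None)
print("down",bot.move_linear(b,.08,until_force=8))
bot.set_gripper(0,60); print(bot.read_gripper_width(),bot.read_finger_force(),bot.read_ft_force(),bot.read_clock())
for i,t in enumerate(np.linspace(th0,np.pi/2,14)[1:]):
    bot.move_linear(P(t),.12)
    if i%3==0: print(round(t,2),np.round(bot.read_ft_force(),1),round(bot.read_gripper_width(),3))
print("press",bot.move_linear(P(np.pi/2)-[0,0,.008],.04,until_force=12),bot.read_position(),P(np.pi/2),bot.read_ft_force(),bot.read_clock())
cv2.imwrite("pics/sc1.png",cv2.resize(bot.camera("scene")[110:350,130:450],(800,600))[:,:,::-1])
E
```

```text
ik [(np.float64(1.5788613381555994), 0), (np.float64(1.5627313154341937), 3.141592653589793)]
down False
0.11719852620013581 58.545629382133484 [-0.48208456  1.13292689  2.97322371] 5.2
0.28 [-0.7  3.3  5.6] 0.116
0.6 [0.1 4.  0.8] 0.112
0.92 [-0.  -0.1 -4.3] 0.114
1.25 [ 0.5 -1.5 -5.5] 0.115
1.57 [ 2.1 -1.1 -4.1] 0.117
press True [0.58742119 0.12025941 0.03897576] [0.58689669 0.12009635 0.0413    ] [-1.10014084  0.24909469  7.12120161] 9.6333
```

View pics/sc1.png

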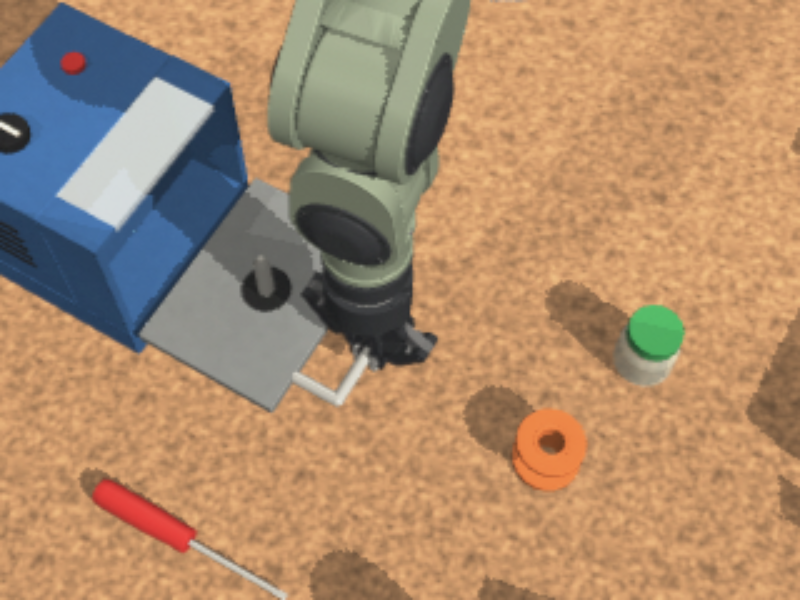

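The door is down: the bar met the stop at the expected height with a 12 N rise, and the panel lies flat in the picture, with the spindle tip around crop (262,258). Now I release, move off, and refine the spindle and spool positions before the grasp.

```bash
python3 - <<'E'
from h import *
p=np.load("win.npy")
bot.set_gripper(.35); x=np.array(bot.read_position()); bot.move_linear(x+[0,0,.16],.25)
bot.set_gripper(1.0); bot.move_linear([.591,.306,.14],.3)
a=bot.camera("scene");b=bot.camera("top")
for c,im in(("scene",a),("top",b)):
    cv2.imwrite(f"pics/{c}2.png",im[:,:,::-1])
    f=proj(c,W(p,[D(np.pi/2,.006,0,.08),D(np.pi/2,.068,0,.08),D(np.pi/2,0,.06,.195),D(np.pi/2,0,-.06,.195),D(np.pi/2,.006,.1,.15),D(np.pi/2,.006,-.1,.15)]))
    print(c,f.round(1).tolist())
S=cv2.resize(a[150:270,170:290],(600,600),interpolation=cv2.INTER_CUBIC)
cv2.imwrite("pics/s2c.png",S[:,:,::-1])
cv2.imwrite("pics/t2c.png",cv2.resize(b[120:270,240:390],(600,600),interpolation=cv2.INTER_CUBIC)[:,:,::-1])
print(bot.read_clock())
E
```

```text
scene [[236.2, 224.8], [233.8, 212.4], [264.2, 269.4], [290.9, 228.6], [237.7, 273.2], [283.2, 206.2]]
top [[309.6, 191.1], [312.8, 187.1], [262.0, 161.1], [257.0, 212.5], [283.1, 145.4], [275.1, 231.7]]
12.2833
```

View pics/s2c.png

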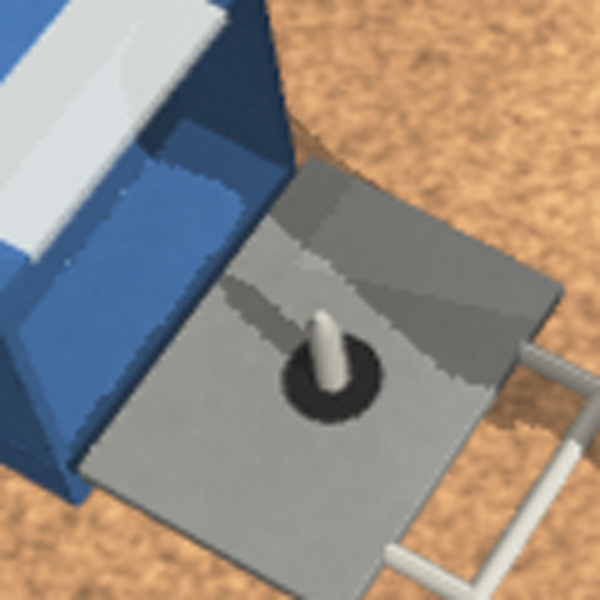

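View pics/t2c.png

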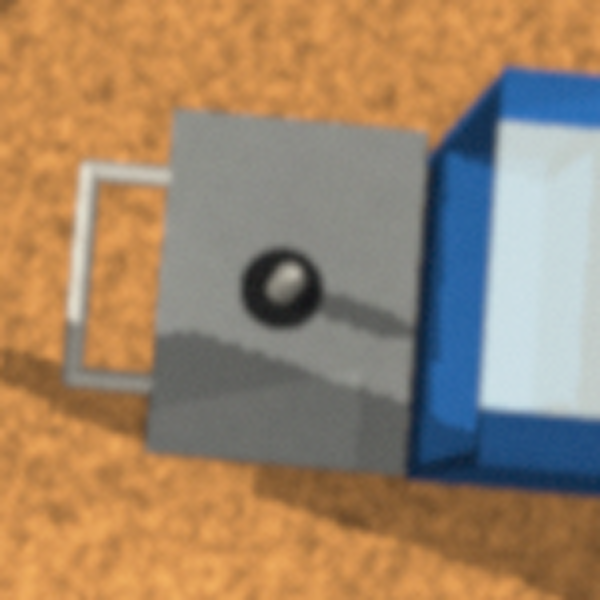

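The collar is at (236.2,225.0) in scene and (310.1,191.6) in top, within 0.6 px of the prediction, so the spindle is known to about 1 mm. Now I grasp the spool, first squeezing it crosswise to centre it, and place it.

```bash
python3 - <<'E'
from h import *
p=np.load("win.npy"); s=np.array([.5907,.3057,0])
foot=W(p,D(np.pi/2,.006,0,.08))[0]+[-.0007,-.0006,0]
q0=np.array(bot.read_tool_rot()); z=.021
q1=best(s+[0,0,.09],p[2]+np.pi/2)
bot.move_pose(s+[0,0,.09],q1)
print("d",bot.move_linear(s+[0,0,z],.12,until_force=8))
bot.set_gripper(0,20); print("w",bot.read_gripper_width(),bot.read_ft_force())
bot.set_gripper(1.0); bot.move_linear(s+[0,0,.09],.2)
bot.move_pose(s+[0,0,.09],q0)
print("d",bot.move_linear(s+[0,0,z],.12,until_force=8))
bot.set_gripper(0,50); print("w",bot.read_gripper_width(),bot.read_finger_force(),bot.read_ft_force())
bot.move_linear(s+[0,0,.15],.2); print(bot.read_ft_force(),bot.read_gripper_width())
t=foot.copy(); t[2]=.135+z          # underside ~7 mm above spindle tip
bot.move_linear(t,.25)
print(bot.read_position(),t,bot.read_clock())
cv2.imwrite("pics/s3c.png",cv2.resize(bot.camera("scene")[130:280,150:350],(800,600),interpolation=cv2.INTER_CUBIC)[:,:,::-1])
E
```

```text
ik [(np.float64(1.5701356377433793), 0), (np.float64(1.5714570158464138), 3.141592653589793)]
d False
w 0.7405862784265584 [-1.33197385 -0.04045956  6.59486757]
d False
w 0.7230422746587392 53.433937691152096 [-0.87830345 -1.12113824  5.27068977]
[-0.5532063   0.37146218 -1.08664686] 0.7217094445468807
[0.57756545 0.00576059 0.15580585] [0.57774544 0.00480731 0.156     ] 20.2333
```

View pics/s3c.png

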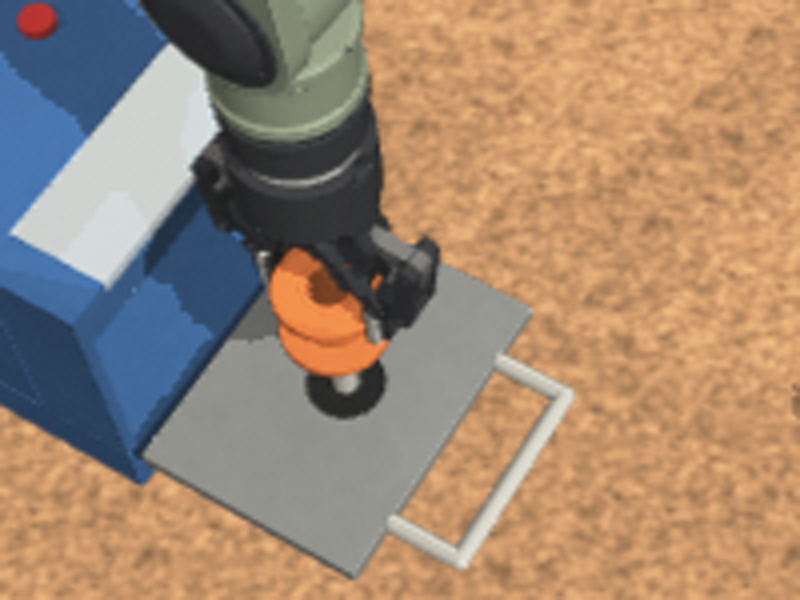

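The spool hangs upright over the collar, with its bore at about crop (327,288), and the spindle axis passes beneath it. Now I lower it.

```bash
python3 - <<'E'
from h import *
p=np.load("win.npy")
foot=W(p,D(np.pi/2,.006,0,.08))[0]+[-.0007,-.0006,0]
t=foot.copy(); z0=.021
t[2]=.066+z0+.006
print(bot.read_ft_force())
h=bot.move_linear(t,.06,until_force=8); print(h,bot.read_position(),t,bot.read_ft_force())
if not h:
    t[2]-=.012; print(bot.move_linear(t,.03,until_force=6),bot.read_position(),bot.read_ft_force())
print(bot.read_clock())
E
```

```text
[-0.55608513 -0.02311855 -1.81328047]
False [0.5781483  0.00475814 0.09345474] [0.57774544 0.00480731 0.093     ] [ 0.42096831  0.05704388 -1.93043603]
True [0.57862749 0.00470506 0.08889047] [-2.59160505  0.07477119  6.91520907]
21.775
```

```bash
python3 - <<'E'
from h import *
p=np.load("win.npy")
foot=W(p,D(np.pi/2,.006,0,.08))[0]
bot.set_gripper(1.0); x=np.array(bot.read_position()); bot.move_linear(x+[0,0,.10],.25)
bot.move_linear([.587,.26,.2],.3)
a=bot.camera("scene");b=bot.camera("top")
S=maskbox(a,(5,150,90),(18,255,255),(190,170,90,90));T=maskbox(b,(5,150,90),(18,255,255),(270,150,80,80))
for c,bb in(("scene",S),("top",T)):
    u=proj(c,cyl(foot[0],foot[1],.066,.114,.032)); print(c,bb,u.min(0).round(1),(u.max(0)-u.min(0)).round(1))
print("fit",fitcyl({"scene":S,"top":T},.066,.114,.032,foot[:2]))
cv2.imwrite("pics/s4c.png",cv2.resize(a[130:280,150:350],(800,600),interpolation=cv2.INTER_CUBIC)[:,:,::-1]); print(bot.read_clock(),foot)
E
```

```text
scene [221 204  28  33 683] [220.4 203.1] [29.3 33.9]
top [297 175  31  31 672] [295.6 173.6] [31.  31.4]
fit (array([0.57777644, 0.00366997]), array([-0.61482355, -0.89065878,  0.71242844, -0.00871656, -0.11711688,
       -0.54008985, -0.1321296 , -0.15898529]))
23.7917 [0.57844544 0.00540731 0.066     ]
```

View pics/s4c.png

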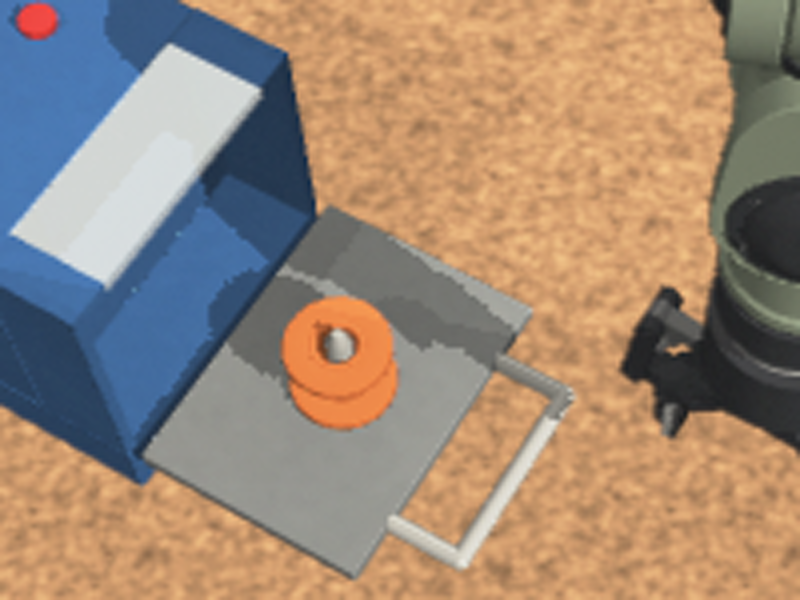

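The spool is fully down: its silhouette fits the seated position and the spindle tip shows in the bore at crop (338,345). Now I close the door.

```bash
python3 - <<'E'
from h import *
p=np.load("win.npy"); gd=bot.grip_depth
P=lambda th:W(p,D(th,0,0,.195))[0]-[0,0,gd]
b=P(np.pi/2); bot.set_gripper(.35)
bot.move_linear(b+[0,0,.06],.3)
print("down",bot.move_linear(b,.1,until_force=8))
bot.set_gripper(0,60); print(bot.read_gripper_width(),bot.read_ft_force())
for i,t in enumerate(np.linspace(np.pi/2,.0,16)[1:]):
    h=bot.move_linear(P(t),.12,until_force=30)
    if h or i%3==2: print(round(t,2),h,np.round(bot.read_ft_force(),1),round(bot.read_gripper_width(),3))
    if h: break
else:
    print("push",bot.move_linear(P(-.05),.04,until_force=14))
print(bot.read_position(),P(0),bot.read_ft_force(),bot.read_clock())
E
```

```text
down False
0.11907112603975493 [-0.73501496  0.00631691  4.60756962]
1.26 False [2.9 6.5 2.1] 0.118
0.94 False [3.5 8.6 6.6] 0.12
0.63 False [-0.4 13.6 19.7] 0.111
0.31 False [-3.6  9.8 28.2] 0.114
0.0 False [-2.3  4.3 25.6] 0.111
push True
[ 0.57493678 -0.07422483  0.24090759] [ 0.57256631 -0.07437637  0.2363    ] [-0.16898274  2.05036187  4.41357167] 31.1
```

```bash
python3 - <<'E'
from h import *
p=np.load("win.npy")
bot.set_gripper(.4); x=np.array(bot.read_position()); bot.move_linear(x+[0,0,.06],.2)
bot.set_gripper(0); u=W([0,0,p[2]],[1,0,0])[0]   # into machine
n=W(p,[-.06,0,0])[0]; n[2]=.24
bot.move_linear(n+[0,0,.06],.25); bot.move_linear(n,.15)
f0=np.array(bot.read_ft_force())
h=bot.move_linear(n+u*.07,.05,until_force=16); y=np.array(bot.read_position())
print(h,"tool winder-x",(y-W(p,[0,0,0])[0])@u,(np.array(bot.read_ft_force())-f0).round(1))
bot.move_linear(y-u*.06,.2); bot.move_linear(y-u*.2+[0,0,.05],.3)
bot.move_linear([.45,.25,.3],.3)
a=bot.camera("scene");b=bot.camera("top")
for c in("scene","top"): print(c,[proj(c,W(p,[D(th,0,.06,.195),D(th,0,-.06,.195)])).round(1).tolist() for th in(0,.05)])
A=cv2.resize(a[120:260,150:290],(400,400),interpolation=cv2.INTER_CUBIC);B=cv2.resize(b[120:260,320:460],(400,400),interpolation=cv2.INTER_CUBIC)
cv2.imwrite("pics/f5.png",np.hstack([A,B])[:,:,::-1]); print(bot.read_clock())
E
```

```text
True tool winder-x -0.019984446341800577 [-1.2  2.4  3.6]
scene [[[178.8, 187.5], [212.6, 145.9]], [[182.7, 189.7], [216.4, 147.9]]]
top [[[364.8, 150.4], [360.1, 212.5]], [[359.8, 149.9], [354.9, 212.0]]]
36.0833
```

View pics/f5.png

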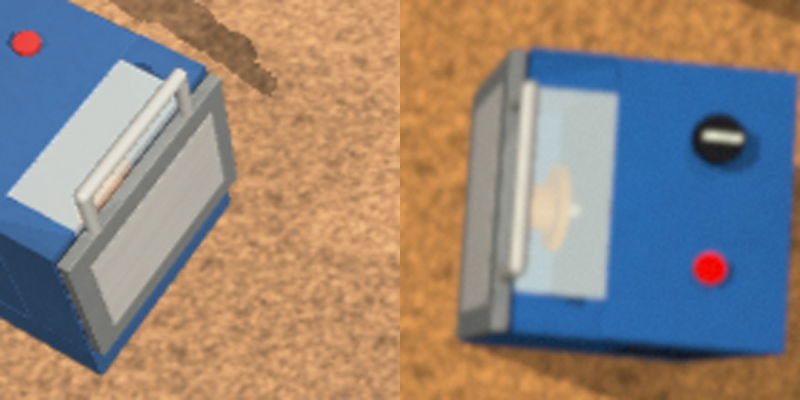

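The bar ends lie at (365,150) in top and (213,146) in scene, matching a door angle of about 0. The spool shows on the spindle through the roof window. The push from the front stopped at the door stop, and the arm is clear.

```bash
python3 - <<'E'
from h import *
g={"top":maskbox(bot.camera("top"),(50,100,60),(80,255,255),(130,215,60,60))}; print(g)
print(bot.close_job())
E
```

```text
Traceback (most recent call last):
  File "h.py", line 16, in maskbox
    n,l,s,c=cv2.connectedComponentsWithStats(z); i=1+np.argmax(s[1:,4]); return s[i]
                                                     ~~~~~~~~~^^^^^^^^^
ValueError: attempt to get argmax of an empty sequence
```

The arm probably hides the jar from the top camera, so I'll check it in the scene view before handing in.

```bash
python3 - <<'E'
from h import *
bot.move_linear([.55,.12,.35],.3)
g={}
for c,r in(("scene",(360,220,60,60)),("top",(130,215,60,60))):
    try: print(c,maskbox(bot.camera(c),(50,100,60),(80,255,255),r))
    except ValueError: print(c,"hidden",bot.search_frame(c,"jar"))
print(bot.read_clock())
E
```

```text
scene [381 232  23  22 383]
top [145 231  23  22 399]
36.9583
```

The jar hasn't moved.

```bash
python3 -c "
from cell import bot
print(bot.close_job())"
```

```text
the job is handed in; nothing more can be done
None
```

I pulled the door down level, seated the spool on the spindle, pushed the door fully shut with the spool inside, and left the jar unmoved; the job is handed in at about 37 s, but no verdict was shown.

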